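# Clear the router table's catch tray and engage the lift key

## Robot

A 7-joint arm with a two-finger parallel gripper is mounted at the origin on the work surface. World frame = base frame: x ahead of the robot, y to its left, z up, the work surface at z = 0. Lengths are in m, angles in rad, forces in N, time in s.
With the tool pointing down it reaches from about 0.425 to 0.925 m from the base axis. Payload 6.8 kg.
Tool frame: the origin (TCP) lies on the front face of the gripper's body, between the roots of the fingers; the fingertips stand 73 mm ahead of it and the grasp point (between the pads) lies 54 mm ahead of it (env.nose_length is the distance from the TCP to the fingertips, in m); z points along the fingers, y is the line along which they close (so a half turn about z gives the same grasp; the last joint's range is limited). The gripper opens to 85 mm and grips with 20 to 120 N. Pads are 22 mm wide; open, the fingers measure 114 mm over their backs; the gripper's body (76 mm by 85 mm) begins 54 mm behind the grasp point. The pads swing forward as they close: fully open they stand 13 mm farther back than shut.
Start: joints at [1.088, 0.477, 0.022, 1.555, -0.011, 1.109, -0.083], TCP at [0.247, -0.628, 0.304] pointing down, gripper open.
Joint ranges: [-2.96, 2.96], [-0.34, 2.1], [-1.41, 1.46], [0.24, 2.44], [-1.37, 4.51], [0.17, 1.92], [-2.96, 2.96]. Speed limits (rad/s): [2.39, 2.39, 3.14, 3.14, 3.14, 3.14, 3.14].

## Interface

Orientations are given as a unit quaternion [w, x, y, z].
In Python, from cell import env, kin, camera, calibration, job gives the robot as it stands. The module is installed in compiled form; this text tells all that it offers. Calls block until the motion is done:
- env.reach(position, orientation): joint-space move of the TCP to a pose.
- env.movel(position, velocity=0.15, rot=None, stop_force=None): straight line of the TCP; rot=None keeps the orientation; velocity is the mean speed in m/s. With stop_force (N) it stops when the force on the tool has changed by that much, and returns True; else False.
- env.goto_joints(angles): joint-space move.
- env.grip(opening, f_grip=None): finger opening in m; f_grip is the grip in N (None keeps the last); returns when the fingers have stopped.
- env.dwell(seconds).
- kin.inverse_kinematics(position, orientation): joint angles nearest the present ones, or None.
- env.get_state(): the state.
- camera(name): name is "scene" or "top" or "wrist"; returns (picture, depth): 384x512x3 uint8, blue, green, red; 384x512 float32, m along the optical axis (not along the pixel's ray), 0 where there is no reading.
- calibration(name): a dict with "fx", "fy", "cx", "cy" (pixels), "rvec" (rotation vector, rad) and "tvec" (3), from world to camera coordinates, as OpenCV has them. Camera axes: x right, y down, z forward; pixel columns grow to the right and rows downward; lengths in m; the calibration is good to about 2 mm. A picture is of the moment at which its call begins: read the wrist's pose just before it. calibration takes no time and is no camera call; for the wrist camera it gives the pose at the moment of the call.
A pose or a line that the arm cannot do raises env.PlanningError and nothing moves.
- job.job_done(): hands the job in; it is judged then, once.
The state is a dict: "time": time; "qpos": joint angles; "joint_velocities": joint speeds; "joint_torque": joint torques, N m; "tcp_pos": TCP position; "orientation": TCP orientation; "force": force on the tool from outside, world axes, zero at the start; "torque": the same for the moment, N m; "opening": finger opening in m; "gripper_force": force on a finger pad.
Only numpy, scipy, OpenCV 4.12 (cv2) and the standard library are available. Lean on these libraries where they do the work, as an engineer would, in place of code of your own. Each camera call takes 0.05 s, during which the arm holds its last target. There are 200 camera calls.

## Task

Before this router table is reset for the next batch, stand the two finished wooden sleeves from its catch tray upright in the blue tote with the others, setting them down gently rather than dropping them. Then take the splined lift key (the T-key with the wooden handle) out of its block, put it into the round lift socket in the table's plate, turn it until the splines mesh and push it fully home, so that its collar sits on the socket. Finish while still gripping the key and pressing it down against the spring lock, and leave the earlier sleeves, the other key and the spanner where they are.

Things in the scene. Friction and masses are not known exactly. Their poses are not given: they have to be found in the camera images.
- sleeve_a_mid (a point): Centre of a finished walnut sleeve standing in the catch tray (flat sheet-steel tray on the bench at the left of the router table; walls 16 mm high, floor 2 mm). The sleeve is a wooden tube, outside diameter 54 mm, bore 38 mm, 90 mm tall, chamfered at the top, 75 g; this point lies on its axis half-way up, z along the axis.
- sleeve_b_mid (a point): Centre of the second finished sleeve in the catch tray, the same as sleeve_a, about 110 mm from it.
- tote: Blue plastic tote on the bench, 300 x 200 mm outside, 75 mm high, walls and floor 4 mm thick. Origin: centre of its underside; x along its length, y across. Two earlier sleeves stand at its -x end (x about -105 mm, y about +-45 mm); the rest, from x = -60 to +140 mm, is empty.
- lift_key_grip (a point): Centre of the lift key's wooden handle: a flat-sided T-bar 90 mm long (x axis), 20 mm thick (y), 30 mm tall (z, up along the shaft). Below it a round neck 16 mm in diameter, then a collar 32 mm in diameter, 6 mm thick, its underside 53 mm under this point. The key stands in a round hole of a beech block 45 mm high, collar on the block's top; lift it 30 mm to clear. 200 g.
- lift_key_tip (a point): Tip of the lift key, on its axis, 81 mm below the handle's centre; same axes. The lowest 8 mm is a smooth round nose 13.6 mm in diameter with a tapered end; above it, up to the collar, stand six straight splines (outside diameter 22 mm, core 14 mm, each 3.9 mm wide) at 0, 60, 120 ... degrees from the handle's x axis.
- lift_key_collar (a point): Centre of the underside of the lift key's collar, 28 mm above the tip; same axes. Going into the socket, the nose enters 8 mm at any angle; there the splines rest on the socket's face until turned to within about 5 degrees of the grooves, then the key slides on: the nose meets the lock plunger 22.5 mm down, and 28 mm down the collar sits on the flange (home).
- socket_mouth (a point): Centre of the lift socket's mouth: a steel flange 60 mm across, 3 mm proud of the router table's top (50 mm above the bench), nearer the robot than cutter and fence (129 mm high). z up. Six grooves 6.4 mm wide, 24 mm across, at 0, 60, 120 ... degrees from this point's x axis; bore between them 16 mm. It stands at any angle and turns only stiffly (0.15 N m): a key lightly pushed on it slips round.
- lift_lock (a joint): Travel of the spring lock plunger in the bottom of the socket, m: 0 = up (locked), 0.0055 = pushed down by a key that is fully home (limit 0.006). It pushes back with 4 N at the start and 9.5 N when the key is home, which is more than the key's weight: let go, the key is pushed up again.
- sleeve_c_mid (a point): Centre of one of the two earlier sleeves in the tote (same size): leave it where it stands.
- sleeve_d_mid (a point): Centre of the other earlier sleeve in the tote: leave it where it stands.
- collet_key_mid (a point): Middle of the collet key, the other T-key in the beech block, 120 mm from the lift key; its handle is a thin bare steel bar (64 mm long, 8 mm thick) instead of the wooden one. Which hole holds which key varies. Not needed.
- spanner: Steel spanner, 150 mm, lying flat on the router table. Not needed.
Not all that is in view belongs to the job. Leave any green or purple look-alike of the part that bears sleeve_b_mid alone. What is shaped like the part that bears sleeve_a_mid but pink is not meant.

How it is judged:
On the way, in this order (a step that is already met when the one before it is completed fails the run):
1. both finished sleeves stand upright in the tote, let go (x of sleeve_a_mid in the frame of tote between -0.125 and 0.125 m and y of sleeve_a_mid in the frame of tote between -0.075 and 0.075 m and z of sleeve_a_mid in the frame of tote between 0.04 and 0.056 m and angle between each of sleeve_a_mid, sleeve_b_mid's own z axis and vertical below 0.12 rad and contact force between the fingers and sleeve_a below 0.3 N and x of sleeve_b_mid in the frame of tote between -0.125 and 0.125 m and y of sleeve_b_mid in the frame of tote between -0.075 and 0.075 m and z of sleeve_b_mid in the frame of tote between 0.04 and 0.056 m and contact force between the fingers and sleeve_b below 0.3 N), for 0.2 s.
2. the lift key's splines have meshed with the socket (its collar within 14 mm of the flange, upright, on the socket's axis) (horizontal distance between lift_key_tip and socket_mouth below 0.004 m and angle between lift_key_tip's own z axis and vertical below 0.08 rad and z of lift_key_collar in the frame of socket_mouth below 0.014 m), for 0.1 s.
At the end, for the whole second after the job is handed in: Both finished sleeves stand upright (within 7 degrees) on the tote's floor, untouched; the lift key is upright (within 4.5 degrees) on the socket's axis (within 4 mm) with its collar within 2 mm of the flange, holding the lock plunger down at least 4 mm, and the fingers still grip it (at least 1 N) (all of step 1 and horizontal distance between lift_key_tip and socket_mouth below 0.004 m and angle between lift_key_tip's own z axis and vertical below 0.08 rad and z of lift_key_collar in the frame of socket_mouth below 0.002 m and value of joint lift_lock above 0.004 m and contact force between the fingers and lift_key above 1 N); the arm keeps its last pose, push and grip.
It fails at once if a finished sleeve is dropped (falls freely faster than 0.8 m/s, about 33 mm) ((linear speed of sleeve_a above 0.8 m/s and contact force between the fingers and sleeve_a below 0.1 N) or (linear speed of sleeve_b above 0.8 m/s and contact force between the fingers and sleeve_b below 0.1 N)).
It fails at once if an earlier sleeve, the collet key or the spanner is moved by more than 40 mm (distance of any of sleeve_c_mid, sleeve_d_mid, collet_key_mid, spanner from where it was at the start of the episode above 0.04 m).
It also fails if it takes over 72 s, if anything falls off the work surface, if the arm or the gripper's body presses on something with over 40 N, if the wrist force passes 120 N, or if a joint passes its speed limit or range.

## Working session

There is one attempt and no reset: what is moved stays moved. The work goes in short steps, each a Python script; the robot and the scene stay as the last script left them, time stands still between calls to the robot, and variables do not carry over. Pictures are saved under pics/ and viewed, at most 10 in all, crops included, and the job is handed in when it is done.

```bash
mkdir -p pics
cat > h.py <<'E'
import numpy as np, cv2
from cell import env, kin, camera, calibration, job
def cloud(name):
    c=calibration(name); im,d=camera(name)
    R,_=cv2.Rodrigues(np.array(c["rvec"],float)); t=np.array(c["tvec"],float).ravel()
    v,u=np.mgrid[:d.shape[0],:d.shape[1]]
    P=np.stack([(u-c["cx"])/c["fx"]*d,(v-c["cy"])/c["fy"]*d,d],-1)
    W=(P-t)@R   # R^T(P-t)
    W[d==0]=np.nan
    return im,d,W
E
python3 - <<'E'
from h import *
for n in ("scene","top"):
    im,d,W=cloud(n); cv2.imwrite(f"pics/{n}0.png",im); np.save(f"{n}0.npy",W)
    c=calibration(n);print(n,c)
s=env.get_state();print({k:np.round(v,3) for k,v in s.items()})
E
```

```text
scene {'fx': 440.845794056529, 'fy': 440.845794056529, 'cx': 264.2239220489884, 'cy': 178.00355217718206, 'rvec': array([ 1.79673385,  1.78817943, -0.71295289]), 'tvec': array([ 0.01311719, -0.28404432,  1.87259604])}
top {'fx': 356.1674513630328, 'fy': 356.1674513630328, 'cx': 251.12832601915846, 'cy': 189.99041515201083, 'rvec': array([ 2.18855951, -2.19686368,  0.06359938]), 'tvec': array([0.00619501, 0.47752794, 1.00944853])}
{'time': np.float64(0.1), 'qpos': array([ 1.088,  0.478,  0.022,  1.556, -0.012,  1.109, -0.083]), 'joint_velocities': array([ 0.   , -0.002,  0.   , -0.004, -0.   ,  0.001,  0.   ]), 'joint_torque': array([ 3.0000e-03, -5.9776e+01,  1.6130e+00, -2.8196e+01,  1.3000e-02,
        5.0000e-03, -0.0000e+00]), 'tcp_pos': array([ 0.247, -0.628,  0.303]), 'orientation': array([-0.001,  0.982,  0.186, -0.   ]), 'force': array([-0.872, -0.034, -0.221]), 'torque': array([-0.04 ,  0.065,  0.009]), 'gripper_force': np.float64(0.0), 'opening': np.float64(0.086)}
```

View pics/top0.png

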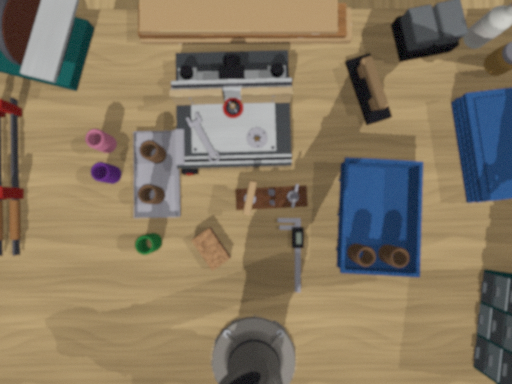

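View pics/scene0.png

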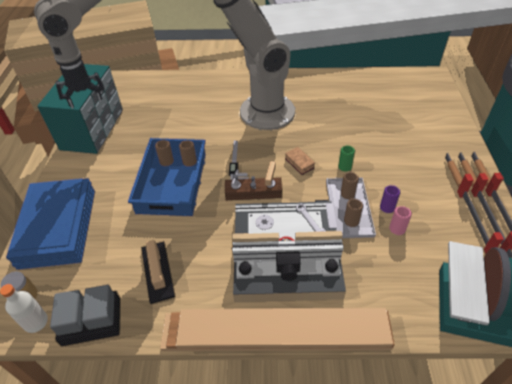

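The top view shows the walnut sleeves at (152,151) and (151,193) and the tote at (380,215) with the earlier sleeves at its lower end. The wooden-handled lift key is at (249,195), the collet key at (293,195) and the socket at (257,137). The green, purple and pink tubes are decoys.

Run:
```python
from h import *
W=np.load("top0.npy")
def pts(u0,u1,v0,v1,z0,z1):
    p=W[v0:v1,u0:u1].reshape(-1,3); return p[(p[:,2]>z0)&(p[:,2]<z1)]
def show(n,p):
    r=cv2.minAreaRect(p[:,:2].astype(np.float32)*1000)
    print(n,len(p),p.mean(0).round(4),np.median(p[:,2]).round(4),np.round(r[0],1),np.round(r[1],1),round(r[2],1))
show("A",pts(136,172,136,168,.085,.1)); show("B",pts(134,170,180,208,.085,.1))
show("tote",pts(330,430,150,282,.068,.083))
show("C",pts(345,378,240,272,.085,.11)); show("D",pts(380,413,240,272,.085,.11))
show("key",pts(236,264,175,215,.08,.2)); show("collet",pts(284,306,180,215,.06,.2))
show("mid",pts(264,284,180,215,.05,.2)); show("block",pts(230,312,180,215,.04,.05))
show("socket",pts(240,275,125,150,.0515,.06)); show("table",pts(180,292,100,168,.045,.0515))
print(W[137,240:275,2].round(3)); print(W[195,236:310,2].round(3))
```

```text
A 155 [0.5846 0.2763 0.0896] 0.0897 [584.9 276.8] [50.6 51.4] 50.8
B 157 [0.4662 0.2793 0.0899] 0.09 [465.1 280.3] [51.6 50.7] 89.6
tote 1779 [ 0.3926 -0.3512  0.0742] 0.0742 [ 403.1 -348.2] [214.  312.4] 86.5
C 175 [ 0.2997 -0.2953  0.0908] 0.0908 [ 299.3 -296.2] [50.8 51.1] 85.5
D 182 [ 0.2967 -0.3833  0.0908] 0.0909 [ 296.4 -384.6] [53.4 50. ] 89.0
key 263 [0.4533 0.0082 0.1123] 0.1124 [453.9   8.3] [19.9 89.3] 78.5
collet 92 [ 0.4591 -0.1112  0.0898] 0.0907 [ 459.5 -111.8] [16.3 59.9] 84.9
mid 54 [ 0.46   -0.0515  0.0637] 0.0636 [457.  -51.5] [41.5 13.7] 1.2
block 1187 [ 0.4565 -0.0544  0.0448] 0.0448 [456.8 -51.8] [ 60.  199.9] 2.7
socket 386 [ 0.6235 -0.0127  0.053 ] 0.0528 [623.3 -12.6] [95.  67.9] 89.8
table 4658 [0.6299 0.0426 0.0496] 0.0498 [636.1  48.7] [188.3 312. ] 1.3
[ 0.047  0.052  0.05   0.052  0.05   0.051  0.052  0.053  0.054  0.049
  0.051  0.053  0.055  0.041  0.037 -0.001  0.029  0.034  0.035 -0.003
 -0.003  0.036  0.051  0.05   0.054  0.049  0.052  0.052  0.052  0.048
  0.051  0.051  0.05   0.05   0.051]
[ 0.047  0.045  0.045  0.045  0.045  0.046  0.043  0.045  0.04   0.051
  0.05   0.111  0.115  0.114  0.112  0.116  0.113  0.109  0.109  0.046
  0.044  0.046  0.043  0.043  0.046  0.045  0.045  0.046  0.047  0.043
  0.046  0.044  0.043  0.044  0.044  0.042  0.045  0.045  0.045  0.045
  0.045  0.044  0.044  0.046  0.044  0.045  0.045  0.044  0.044  0.045
  0.047  0.045  0.053  0.047  0.052  0.067  0.094  0.091  0.093  0.091
  0.094  0.093  0.092  0.045  0.044  0.046  0.043  0.04   0.043  0.047
  0.043  0.041  0.001 -0.001]
```

```bash
cat >> h.py <<'E'
def quat(yaw): return np.array([0,np.cos(yaw/2),np.sin(yaw/2),0])
def near(yaw,p):  # closing line is along world angle yaw+90deg; pick half-turn nearest wrist centre
    c=np.arctan2(p[1],p[0])+np.pi/2
    return c+(yaw-c+np.pi/2)%np.pi-np.pi/2
def st(tag=""):
    s=env.get_state(); print(tag,"t",round(float(s["time"]),2),"tcp",s["tcp_pos"].round(4),"F",s["force"].round(1),"open",round(float(s["opening"]),4),"gf",round(float(s["gripper_force"]),1),"q",s["qpos"].round(2)); return s
def pickplace(a,b,zp=0.12,zt=0.275):
    y=near(np.pi/2,a)
    env.reach([*a,zt],quat(y)); st("above")
    env.movel([*a,zp],velocity=.2); env.grip(0.0,f_grip=30); st("gripped")
    env.movel([*a,zt],velocity=.25); st("up")
    env.reach([*b,zt],quat(near(-.047,b))); st("over tote")
    env.movel([*b,zp+.02],velocity=.25)
    r=env.movel([*b,zp-.003],velocity=.03,stop_force=4); st(f"down {r}")
E
python3 - <<'E'
from h import *
pickplace((.585,.2768),(.488,-.351))
im,d,W=cloud("top"); cv2.imwrite("pics/p1.png",im)
im,d,W=cloud("scene"); cv2.imwrite("pics/p1s.png",im)
E
```

```text
above t 3.48 tcp [0.5855 0.2759 0.2749] F [ 0.5 -0.3 -0. ] open 0.0853 gf 0.0 q [ 0.14  0.67 -1.03  1.61  0.61  1.21 -1.01]
gripped t 4.8 tcp [0.5854 0.2772 0.1214] F [-1.4 -1.1  6.8] open 0.0534 gf 31.0 q [ 0.07  0.83 -0.91  1.71  0.77  0.99 -1.12]
up t 5.57 tcp [0.5846 0.2759 0.2734] F [ 0.1 -0.3 -0.8] open 0.0538 gf 31.6 q [ 0.14  0.67 -1.03  1.61  0.61  1.21 -1.01]
over tote t 7.83 tcp [ 0.4889 -0.3496  0.2751] F [ 0.2 -0.1 -0.1] open 0.0533 gf 31.6 q [ 1.07  0.48 -0.73  1.73  0.36  1.07 -1.4 ]
down True t 9.11 tcp [ 0.4882 -0.3506  0.123 ] F [-0.2  1.1  5.1] open 0.0535 gf 31.4 q [ 0.98  0.66 -0.63  1.84  0.52  0.81 -1.53]
```

Run:
```python
from h import *
b=(.488,-.351)
env.grip(.085); env.dwell(.1); env.movel([*b,.275],velocity=.2)
b=(.403,-.347)
pickplace((.4657,.2795),b)
env.grip(.085); env.dwell(.1); env.movel([*b,.275],velocity=.2); st("done")
# wrist look at key block
p=(.44,.0,.32); 
env.reach([.50,.02,.33],quat(near(np.pi/2,(.5,.02)))); st("look")
im,d,W=cloud("wrist"); cv2.imwrite("pics/w1.png",im); np.save("w1.npy",W)
im,d,W=cloud("top"); cv2.imwrite("pics/p2.png",im)
im2,d,W=cloud("scene")
cv2.imwrite("pics/p2.png",np.hstack([cv2.resize(im[140:290,320:440],None,fx=2.5,fy=2.5),cv2.resize(im2[110:260,100:260],None,fx=2.5,fy=2.5)]))
```

```text
above t 12.89 tcp [0.4665 0.2784 0.2748] F [ 0.7 -0.5  0. ] open 0.085 gf 0.0 q [ 0.31  0.67 -1.35  1.84  0.7   1.22 -1.27]
gripped t 14.21 tcp [0.466  0.28   0.1211] F [-1.7 -0.7  6.4] open 0.0533 gf 30.8 q [ 0.17  0.84 -1.15  1.96  0.93  1.01 -1.43]
up t 14.97 tcp [0.4654 0.2786 0.2736] F [ 0.1  0.1 -1.8] open 0.0535 gf 31.6 q [ 0.3   0.66 -1.33  1.85  0.69  1.21 -1.26]
over tote t 17.23 tcp [ 0.4038 -0.3459  0.2751] F [ 0.3 -0.1 -0.4] open 0.0531 gf 31.6 q [ 1.47  0.51 -1.14  1.88  0.52  1.09 -1.49]
down True t 18.5 tcp [ 0.4028 -0.3467  0.1227] F [0.2 0.6 4.7] open 0.0536 gf 31.0 q [ 1.31  0.7  -0.95  1.99  0.76  0.86 -1.68]
done t 19.93 tcp [ 0.4022 -0.3469  0.2739] F [-0.1 -0.7 -0.4] open 0.085 gf 0.0 q [ 1.47  0.51 -1.13  1.88  0.52  1.1  -1.49]
look t 21.36 tcp [0.5001 0.0186 0.3294] F [-0.5 -0.1 -0.5] open 0.0852 gf 0.0 q [ 0.89  0.47 -1.34  1.88  0.49  1.2  -0.62]
```

View pics/p2.png

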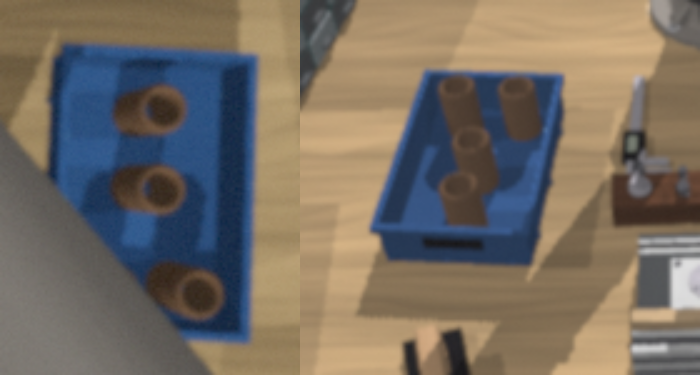

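View pics/w1.png

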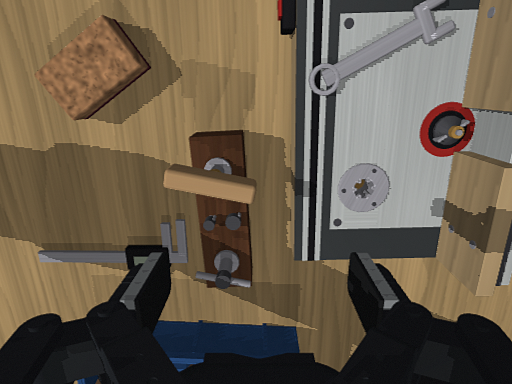

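Both new sleeves stand upright in the tote beside the earlier ones. In the wrist view the wooden handle is at (210,184) and the flange is at (362,188), with its grooves visible.

Run:
```python
from h import *
W=np.load("w1.npy")
def show(n,p):
    r=cv2.minAreaRect(p[:,:2].astype(np.float32)*1000)
    print(n,len(p),p.mean(0).round(4),np.median(p[:,2]).round(4),np.round(r[0],1),np.round(r[1],1),round(r[2],1))
k=W[155:215,150:270].reshape(-1,3); k=k[(k[:,2]>.106)&(k[:,2]<.12)]; show("key",k)
c=W[125:180,195:245].reshape(-1,3);
f=W[160:215,333:394].reshape(-1,3); f=f[(f[:,2]>.0518)&(f[:,2]<.058)]; show("flange",f)
c=calibration("wrist");R,_=cv2.Rodrigues(np.array(c["rvec"],float));C=-R.T@np.array(c["tvec"]).ravel()
print("cam",C.round(4),"axis",R[2].round(3),"fx",c["fx"]); print(W[188,335:392,2].round(3))
# move so the camera is ~0.17 above the socket
tcp=env.get_state()["tcp_pos"]; s=np.array([.6245,-.0125,.053])
off=C-tcp; print("off",off.round(4))
ray=R[2]/-R[2][2]   # per unit drop
tgt=s-ray*.20-off; print("tgt",tgt.round(3))
env.reach(tgt,quat(near(np.pi/2,tgt))); env.dwell(.3); st()
im,d,W=cloud("wrist"); np.save("w2.npy",W); cv2.imwrite("pics/w2.png",im)
```

```text
key 1856 [0.4509 0.0109 0.1122] 0.1126 [450.7   9.5] [20.4 89.6] 78.3
flange 1665 [ 0.62   -0.0102  0.0529] 0.0529 [621.4 -10.8] [71.8 69.4] 4.2
cam [0.4996 0.0998 0.3996] axis [-0.002 -0.317 -0.948] fx 311.92923981222543
[0.051 0.05  0.051 0.051 0.051 0.053 0.053 0.052 0.053 0.053 0.053 0.052
 0.053 0.053 0.052 0.053 0.053 0.054 0.053 0.052 0.053 0.051 0.001 0.
 0.02  0.023 0.023 0.032 0.027 0.029 0.031 0.033 0.036 0.038 0.041 0.052
 0.053 0.054 0.052 0.053 0.052 0.054 0.054 0.053 0.053 0.052 0.053 0.054
   nan 0.053 0.053 0.052 0.053 0.053 0.052 0.05  0.051]
off [-0.0006  0.0812  0.0699]
tgt [ 0.625 -0.027  0.183]
 t 22.62 tcp [ 0.6255 -0.0268  0.1844] F [ 0.4 -0.6  0.1] open 0.0851 gf 0.0 q [ 0.65  0.77 -1.04  1.73  0.75  1.09 -0.64]
```

View pics/w2.png

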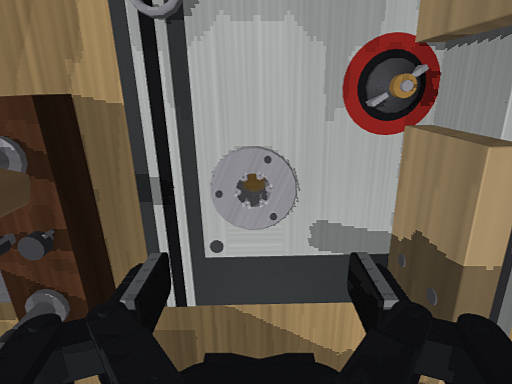

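The flange is centred at about (254,188) with its six grooves clearly visible. I'll rectify the view onto the flange plane to fit the centre and the groove angle, and refit the handle with the camera directly over it.

```bash
cat >> h.py <<'E'
def rectify(im,c,centre,z,half=.036,ppm=8000):
    R,_=cv2.Rodrigues(np.array(c["rvec"],float)); K=np.array([[c["fx"],0,c["cx"]],[0,c["fy"],c["cy"]],[0,0,1]])
    # dest px: u -> +x world, v -> -y world
    n=int(2*half*ppm); A=np.array([[1/ppm,0,centre[0]-half],[0,-1/ppm,centre[1]+half],[0,0,1]])
    H=K@np.column_stack([R[:,0],R[:,1],R[:,2]*z+np.array(c["tvec"]).ravel()])@A
    return cv2.warpPerspective(im,H,(n,n),flags=cv2.INTER_LINEAR|cv2.WARP_INVERSE_MAP)
E
python3 - <<'E'
from h import *
from scipy.optimize import least_squares
im=cv2.imread("pics/w2.png"); W=np.load("w2.npy"); c=calibration("wrist")
p=W[135:245,195:315].reshape(-1,3); q=p[(p[:,2]>.0517)&(p[:,2]<.057)][:,:2].astype(np.float32)
h=cv2.convexHull(q*1000)[:,0]
m=np.median(q,0)*1000
f=least_squares(lambda x:np.hypot(h[:,0]-x[0],h[:,1]-x[1])-x[2],[m[0],m[1],30],loss="soft_l1"); print("flange depth fit",f.x.round(2))
c0=f.x[:2]/1000
r=rectify(im,c,c0,.053,ppm=6000); g=cv2.cvtColor(r,cv2.COLOR_BGR2GRAY)
cv2.imwrite("pics/r2.png",r)
E
```

```text
flange depth fit [623.41 -13.12  50.19]
```

View pics/r2.png

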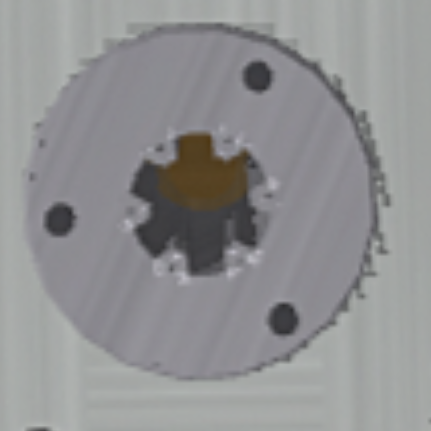

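Run:
```python
from h import *
from scipy.optimize import minimize
im=cv2.imread("pics/w2.png"); c=calibration("wrist"); c0=np.array([.62341,-.01312])
r=rectify(im,c,c0,.053,ppm=6000); g=cv2.cvtColor(r,cv2.COLOR_BGR2GRAY).astype(float)
n=g.shape[0]; v,u=np.mgrid[:n,:n]; X=(u-n/2)/6; Y=-(v-n/2)/6   # mm
hole=(g<105)&(np.hypot(X+2.7,Y-2.4)<14)
def model(x,y,a):
    dx,dy=X-x,Y-y; R=np.hypot(dx,dy); m=R<8
    for k in range(6):
        t=a+k*np.pi/3; s=dx*np.cos(t)+dy*np.sin(t); w=-dx*np.sin(t)+dy*np.cos(t)
        m|=(s>0)&(R<12)&(abs(w)<3.2)
    return m
best=max(((( model(x,y,np.radians(a))&hole).sum()/(model(x,y,np.radians(a))|hole).sum(),x,y,a) for x in np.arange(-4.2,-1,.4) for y in np.arange(.8,4.1,.4) for a in range(0,60,2)))
f=minimize(lambda p:-(model(p[0],p[1],np.radians(p[2]))&hole).sum()/(model(p[0],p[1],np.radians(p[2]))|hole).sum(),best[1:],method="Nelder-Mead",options=dict(initial_simplex=[best[1:],(best[1]+.5,*best[2:]),(best[1],best[2]+.5,best[3]),(*best[1:3],best[3]+3)]))
print(best,f.x.round(2),f.fun, "grooves centre",(c0+f.x[:2]/1000).round(4))
# flange edge by Hough on rectified image
hc=cv2.HoughCircles(cv2.GaussianBlur(g,(0,0),2).astype(np.uint8),cv2.HOUGH_GRADIENT,1,200,param1=60,param2=15,minRadius=170,maxRadius=186)
print("flange circle",None if hc is None else [(c0+np.array([(a-n/2)/6,-(b-n/2)/6])/1000).round(4).tolist()+[q/6] for a,b,q in hc[0]])
k=(.4507,.0095); y=near(np.radians(-11.7),k)
env.reach([*k,.24],quat(y)); env.movel([*k,.152],velocity=.15); st("at key"); env.grip(0,f_grip=80); st("grip")
env.movel([*k,.235],velocity=.1); s=st("up")
im,d,W=cloud("wrist"); cv2.imwrite("pics/w3.png",im); np.save("w3.npy",W)
```

```text
(np.float64(0.9218110116790535), np.float64(-2.6000000000000005), np.float64(2.0000000000000004), 36) [-2.71  1.98 35.75] -0.9251576627915812 grooves centre [ 0.6207 -0.0111]
flange circle [[0.6209, -0.0106, np.float32(29.800001)]]
at key t 24.68 tcp [0.4512 0.0099 0.1524] F [ 0.8 -0.4  0.3] open 0.0852 gf 0.0 q [ 0.67  0.55 -1.02  2.15  0.66  0.8   0.59]
grip t 25.28 tcp [0.4509 0.0094 0.1524] F [-1.4 -0.4  5.3] open 0.0191 gf 77.9 q [ 0.67  0.55 -1.02  2.15  0.66  0.8   0.59]
up t 26.27 tcp [0.4503 0.0093 0.2344] F [-0.9  0.4 -1.6] open 0.0189 gf 78.1 q [ 0.81  0.42 -1.16  2.09  0.49  0.94  0.75]
```

View pics/w3.png

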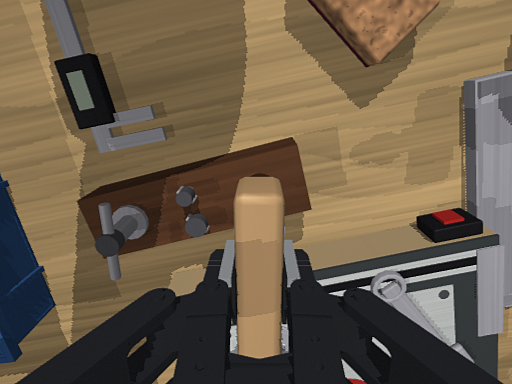

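The key is held squarely and the handle lies along the camera direction. Next I carry it over the socket at the groove angle and lower it with force sensing.

Run:
```python
from h import *
s=(.6210,-.0109); y=near(np.radians(-24.5),s); q=quat(y)
env.movel([.6210,-.0109,.235],velocity=.12,rot=q); env.dwell(.2); st("over")
env.movel([*s,.192],velocity=.1); env.dwell(.2); st("pre")
r=env.movel([*s,.168],velocity=.02,stop_force=6); S=st(f"down {r}"); print(S["torque"].round(2))
```

```text
over t 28.1 tcp [ 0.6207 -0.011   0.2351] F [-0.4 -0.5 -1.8] open 0.019 gf 78.1 q [ 0.58  0.65 -0.96  1.71  0.59  1.1   0.59]
pre t 28.88 tcp [ 0.6214 -0.0107  0.1926] F [-0.5 -0.4 -1.5] open 0.0189 gf 78.1 q [ 0.56  0.69 -0.92  1.74  0.63  1.03  0.55]
down False t 30.23 tcp [ 0.6211 -0.0109  0.1682] F [-0.   0.6 -1.7] open 0.0191 gf 78.1 q [ 0.55  0.72 -0.9   1.76  0.66  1.    0.53]
[ 0.01  0.   -0.03]
```

The key went in 20 mm without resistance, so the splines have meshed. Next I push it home.

Run:
```python
from h import *
s=(.6210,-.0109)
r=env.movel([*s,.150],velocity=.02,stop_force=30); st(f"home {r}"); env.dwell(.5); S=st("hold"); print(S["torque"].round(2))
im,d,W=cloud("scene"); a=cv2.resize(im[140:270,190:330],None,fx=3.2,fy=3.2)
b=cv2.resize(im[120:230,120:220],None,fx=3.2,fy=3.2); b=cv2.copyMakeBorder(b,0,a.shape[0]-b.shape[0],0,0,cv2.BORDER_CONSTANT)
cv2.imwrite("pics/end.png",np.hstack([a,b]))
```

```text
home True t 30.79 tcp [ 0.6214 -0.0107  0.1606] F [-1.7 -1.3  6.7] open 0.019 gf 79.4 q [ 0.54  0.73 -0.89  1.76  0.67  0.99  0.53]
hold t 31.29 tcp [ 0.6214 -0.0107  0.1606] F [-2.6 -1.3  7.4] open 0.0194 gf 79.4 q [ 0.54  0.73 -0.89  1.76  0.67  0.99  0.53]
[-0.14  0.58 -0.01]
```

View pics/end.png

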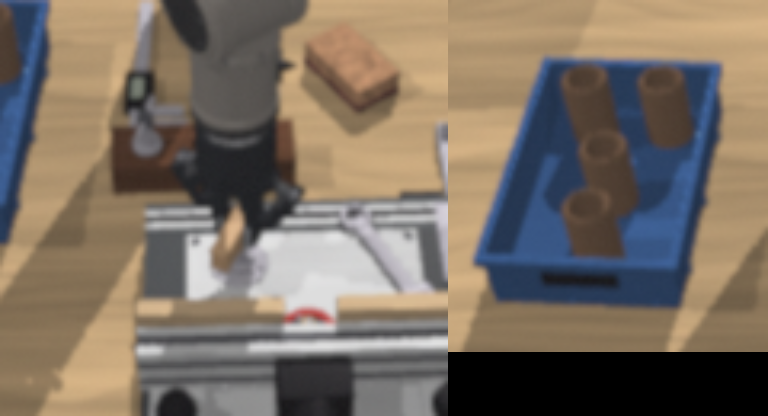

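The key sits at home height, but the arm only balances the spring (7.4 N). I'll add a modest steady press.

Run:
```python
from h import *
for z in np.arange(.1602,.1570,-.0004):
    env.movel([.6212,-.0108,z],velocity=.01); env.dwell(.3); S=st(f"{z:.4f}")
    if S["force"][2]>22: break
print(S["torque"].round(2))
env.dwell(1); st("hold")
```

```text
0.1602 t 31.89 tcp [ 0.6214 -0.0107  0.1609] F [-1.7 -0.5  6.3] open 0.019 gf 79.4 q [ 0.54  0.73 -0.89  1.76  0.67  0.99  0.53]
0.1598 t 32.44 tcp [ 0.6215 -0.0107  0.1606] F [-3.2 -0.8  7.7] open 0.0187 gf 79.4 q [ 0.54  0.73 -0.89  1.76  0.67  0.99  0.53]
0.1594 t 32.99 tcp [ 0.6215 -0.0106  0.1605] F [-1.9 -0.4  8.6] open 0.0194 gf 79.8 q [ 0.54  0.73 -0.89  1.76  0.67  0.99  0.52]
0.1590 t 33.54 tcp [ 0.6215 -0.0106  0.1605] F [-4.7 -1.4 11.1] open 0.019 gf 80.4 q [ 0.54  0.73 -0.89  1.76  0.67  0.99  0.52]
0.1586 t 34.09 tcp [ 0.6215 -0.0106  0.1604] F [-4.3 -1.3 14.8] open 0.0191 gf 80.8 q [ 0.54  0.73 -0.89  1.76  0.67  0.99  0.52]
0.1582 t 34.64 tcp [ 0.6215 -0.0105  0.1604] F [-5.4 -2.1 17.1] open 0.019 gf 81.2 q [ 0.54  0.73 -0.89  1.76  0.67  0.99  0.52]
0.1578 t 35.19 tcp [ 0.6216 -0.0105  0.1604] F [-7.2 -2.9 20.9] open 0.019 gf 81.7 q [ 0.54  0.73 -0.89  1.76  0.67  0.99  0.52]
0.1574 t 35.74 tcp [ 0.6216 -0.0105  0.1604] F [-8.6 -3.1 22.7] open 0.0192 gf 82.1 q [ 0.54  0.73 -0.89  1.76  0.67  0.99  0.52]
[-0.67  2.1   0.03]
hold t 36.74 tcp [ 0.6216 -0.0105  0.1604] F [-8.1 -3.  22.8] open 0.019 gf 82.1 q [ 0.54  0.73 -0.89  1.76  0.67  0.99  0.52]
```

The height stays at 0.1604 while the force climbs, so the collar is on a hard stop at the expected home height and the press is a steady 23 N.

```bash
python3 -c "
from h import *
print(job.job_done())"
```

```text
the job is handed in; nothing more can be done
None
```

The job is handed in at about 37 s of the 72 s allowed (no verdict was returned): both sleeves stand upright in the tote, and the lift key sits fully home in the socket, still gripped and pressed down with about 23 N.

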